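Sort the candles and make up the gift set

ROBOT

A 6-joint arm with a two-finger parallel gripper is mounted at the origin on the work surface. World frame = base frame: x ahead of the robot, y to its left, z up, the work surface at z = 0. Lengths are in m, angles in rad, forces in N, time in s.
With the tool pointing down it reaches from about 0.3 to 0.875 m from the base axis. Payload 6.4 kg.
Tool frame: the origin (TCP) lies between the finger pads; the fingertips stand 22 mm ahead of it and the grasp point (between the pads) lies 3 mm ahead of it; z points along the fingers, y is the line along which they close (so a half turn about z gives the same grasp; the last joint's range is limited). The gripper opens to 85 mm and grips with 20 to 120 N. Pads are 22 mm wide; open, the fingers measure 114 mm over their backs; the gripper's body (76 mm by 85 mm) begins 54 mm behind the grasp point. The pads swing forward as they close: fully open they stand 13 mm farther back than shut.
Start: joints at [-1.323, 0.181, 1.607, -0, 1.354, -0.206], TCP at [0.252, -0.517, 0.253] pointing down, gripper open.
Joint ranges: [-2.99, 2.99], [-0.89, 2.07], [0.3, 2.58], [-1.14, 4.28], [0, 2.63], [-3.12, 3.12]. Speed limits (rad/s): [2.57, 2.57, 3.01, 3.14, 3.14, 3.14].

INTERFACE

Orientations are given as a 3x3 rotation matrix whose columns are the frame's x, y, z axes.
In Python, from station import ctrl, viewer, finder gives the robot as it stands.
- The arm moves only by the shell command python3 -m jog 'ROWS' [OPENING] [FORCE]. ROWS is JSON, a list of rows, each a list of 6 numbers: the shift along the tool's x, y, z as a fraction of full scale, then the turn, a rotation vector about the tool's x, y, z as a fraction of full scale. In form: [[dx, dy, dz, wx, wy, wz], ...]. A call has 1 to 12 rows; each row shifts and turns the commanded pose from where the row before left it, along the tool's axes as they then stand; what a row does not reach is not made up. Full scale, the value 1, is 0.025 m for a shift and 0.5 rad for a turn. A row lasts 1/12 s, in which the tool goes at most 41.7 mm and 7.16 degrees, less where a joint would pass 70% of its speed; a pose out of reach is approached as far as the arm can. A call with a number of a shift or a turn outside -1 to 1 is refused whole. A call with a gripper value outside its range is refused whole. OPENING is the opening, from 0 (shut) to 1 (fully open), set as the call begins (- or left out, the last holds). The fingers move at their own pace and stop on an object; FORCE is the grip in N (left out, the last holds). Time passes only in rows, so rows that do not move let the fingers close. It gives the time, the measured TCP pose, the force, the opening and the grip force at its end, in the units of the state.
- ctrl.sense(): the state, without advancing time (a new reading comes with each control period).
- viewer.capture(name): name is "side" or "top"; returns the picture (420x560x3 uint8, red, green, blue); there is no depth.
- viewer.camera_info(name): a dict with "fx", "fy", "cx", "cy" (pixels), "view" (4x4, takes a point from world to camera coordinates). Camera axes: x right, y down, z forward; pixel columns grow to the right and rows downward; lengths in m; the calibration is good to about 2 mm. A picture is of the moment at which its call begins. camera_info takes no time and is no camera call.
- ctrl.job_done(): hands the job in; it is judged then, once.
Trained networks look in the newest picture that a camera, given by its name, has taken for a name from the list of things; names that differ only in an ending like _2 or _b are one class to them, and where a whole thing is asked for, a point or a joint stands for the part that bears it (a point fixed in the world has none). Each returns a list of dicts, best first, with "score" (0 to 1); they miss things now and then, are a little off and sometimes report something else, mostly with a low value. They report only what shows in the picture. A call takes as long as a camera call. They do not tell look-alikes from the thing itself.
- finder.regions_of(thing, camera): "pixels" (420x560 bool, what is visible of it) and "bbox" ([left, top, right, bottom] in pixels, round what is visible of it).
The state is a dict: "t": time; "joints": joint angles; "qvel": joint speeds; "joint_torque": joint torques, N m; "tcp_pos": TCP position; "orientation": TCP orientation; "contact_force": force on the tool from outside, world axes, zero at the start; "moment": the same for the moment, N m; "finger_gap": finger opening in m; "gripper_force": force on a finger pad.
Only numpy, scipy, OpenCV 4.12 (cv2) and the standard library are available. Lean on these libraries where they do the work, as an engineer would, in place of code of your own. Each camera call takes 0.05 s, during which the arm holds its last target. There are 200 camera calls.

TASK

Sort what lies loose on the candle-packing bench. Make up the amber gift set in the wooden cradle in build order: the cork coaster flat on the white disc in the middle, then the amber candle upright and centred on the coaster, then the black lid pushed fully home in the candle's mouth; and stand the green candle flat in the green-lined tray and the blue candle flat in the blue-lined tray (these two at any time). Set the glass candles down without dropping them, leave the aluminium bottle and the orange-capped black pot where they stand, and let go of everything at the end.

Things in the scene. Friction and masses are not known exactly. Their poses are not given: they have to be found in the camera images.
- coaster: round cork coaster, 60 mm diameter, 12 mm thick, 30 g, lying flat. Origin: centre of the underside; z up. Round, yaw does not matter.
- amber_candle: candle in a straight amber-brown glass jar with a kraft paper band: outside diameter 54 mm, 60 mm tall, 160 g (varies). The open mouth is 46 mm wide; the cream wax lies 12 mm below the rim. Origin: centre of the underside; z points up out of the mouth. Round, so its yaw does not matter.
- lid: matt black jar lid with a brass knob, standing upright on its black plug. From the bottom: plug 39 mm diameter and 7 mm high with a 2 mm chamfer, flange 55 mm diameter and 5 mm thick, round knob 20 mm diameter and 20 mm high; 32 mm in all, 60 g. Origin: centre of the plug's underside; z up. Fully home, the flange lies on the rim and this origin is 53 mm above that of the candle; the plug has 3.5 mm play all round and drops in when centred.
- green_candle: candle in a straight green glass jar with a kraft paper band: outside diameter 54 mm, 60 mm tall, 160 g (varies). The open mouth is 46 mm wide; the pale green wax lies 12 mm below the rim. Origin: centre of the underside; z points up out of the mouth. Round, so its yaw does not matter.
- blue_candle: candle in a straight blue glass jar with a kraft paper band: outside diameter 54 mm, 60 mm tall, 160 g (varies). The open mouth is 46 mm wide; the pale blue wax lies 12 mm below the rim. Origin: centre of the underside; z points up out of the mouth. Round, so its yaw does not matter.
- cradle: fixed wooden cradle for the gift set: square board 100 x 100 mm, 8 mm thick, with a white disc of 68 mm diameter painted in its middle and four dark pegs (10 mm diameter, rising 10 mm above the board) centred at x, y = +-38 mm. Fingers that go down along its x or y axis pass between the pegs. Origin: centre of the underside; x and y along its sides; z up.
- green_tray: fixed square aluminium tray with a green liner, 96 x 96 mm outside, rim 14 mm high, walls 4 mm thick, floor 4 mm above the table (inside 88 x 88 mm). Origin: centre of the underside; x and y along its sides; z up.
- blue_tray: fixed square aluminium tray with a blue liner, 96 x 96 mm outside, rim 14 mm high, walls 4 mm thick, floor 4 mm above the table (inside 88 x 88 mm). Origin: centre of the underside; x and y along its sides; z up.
- bottle: bystander: aluminium fragrance bottle with a black cap, 48 mm diameter, 113 mm tall, just beyond the cradle and trays; leave it. Origin: centre of the underside.
- pot: bystander: black pot with an orange cap, 76 mm diameter, 64 mm tall, just beyond the cradle and trays; leave it. Origin: centre of the underside.
Mind the look-alikes: they are no part of the job. Of the things that look like the blue_candle, take the one that is nearest to the robot's base at the start.

How it is judged:
On the way, in this order (a step that is already met when the one before it is completed fails the run):
1. the cork coaster lies flat on the cradle's board, within 12 mm of its middle, and is let go (horizontal distance between coaster and cradle below 0.012 m and z of coaster in the frame of cradle between 0.005 and 0.011 m and angle between the z axis of coaster and the z axis of cradle, either way round below 0.08 rad and contact force between the fingers and coaster below 0.2 N and linear speed of coaster below 0.02 m/s), for 0.2 s.
2. the amber candle stands upright on the coaster in the cradle, within 10 mm of the coaster's middle, and is let go (horizontal distance between coaster and cradle below 0.012 m and z of coaster in the frame of cradle between 0.005 and 0.011 m and angle between the z axis of coaster and the z axis of cradle, either way round below 0.08 rad and horizontal distance between amber_candle and coaster below 0.01 m and z of amber_candle in the frame of cradle between 0.017 and 0.023 m and angle between amber_candle's own z axis and vertical below 0.1 rad and contact force between the fingers and amber_candle below 0.2 N and linear speed of amber_candle below 0.02 m/s), for 0.2 s.
3. the lid is fully home in the amber candle's mouth, in the cradle, and is let go (horizontal distance between coaster and cradle below 0.012 m and z of coaster in the frame of cradle between 0.005 and 0.011 m and angle between the z axis of coaster and the z axis of cradle, either way round below 0.08 rad and horizontal distance between amber_candle and coaster below 0.01 m and z of amber_candle in the frame of cradle between 0.017 and 0.023 m and angle between amber_candle's own z axis and vertical below 0.1 rad and horizontal distance between lid and amber_candle below 0.006 m and z of lid in the frame of amber_candle between 0.05 and 0.0555 m and angle between the z axis of lid and the z axis of amber_candle, either way round below 0.08 rad and angle between lid's own z axis and vertical below 0.2 rad and contact force between the fingers and lid below 0.2 N and linear speed of lid below 0.02 m/s), for 0.2 s.
At the end, for the whole second after the job is handed in: Coaster flat on the cradle board, within 12 mm of its middle; amber candle upright on it, within 10 mm of its middle; lid fully home in that candle (within 6 mm of its axis); green and blue candle each upright (0.1 rad) on the floor of the tray of its colour; all released and at rest (horizontal distance between coaster and cradle below 0.012 m and z of coaster in the frame of cradle between 0.005 and 0.011 m and angle between the z axis of coaster and the z axis of cradle, either way round below 0.08 rad and horizontal distance between amber_candle and coaster below 0.01 m and z of amber_candle in the frame of cradle between 0.017 and 0.023 m and angle between each of amber_candle, green_candle, blue_candle's own z axis and vertical below 0.1 rad and horizontal distance between lid and amber_candle below 0.006 m and z of lid in the frame of amber_candle between 0.05 and 0.0555 m and angle between the z axis of lid and the z axis of amber_candle, either way round below 0.08 rad and angle between lid's own z axis and vertical below 0.2 rad and horizontal distance between green_candle and green_tray below 0.026 m and z of green_candle in the frame of green_tray between 0.001 and 0.007 m and horizontal distance between blue_candle and blue_tray below 0.026 m and z of blue_candle in the frame of blue_tray between 0.001 and 0.007 m and linear speed of each of coaster, amber_candle, lid, green_candle, blue_candle below 0.02 m/s); the robot touches nothing.
It fails at once if a glass candle is dropped: it moves faster than 0.7 m/s while the fingers do not hold it (a fall of about 25 mm) ((linear speed of amber_candle above 0.7 m/s and contact force between the fingers and amber_candle below 0.05 N) or (linear speed of green_candle above 0.7 m/s and contact force between the fingers and green_candle below 0.05 N) or (linear speed of blue_candle above 0.7 m/s and contact force between the fingers and blue_candle below 0.05 N)).
It fails at once if a bystander (bottle or pot) is pushed more than 15 mm from its place (distance of any of bottle, pot from where it was at the start of the episode above 0.015 m).
It also fails if it takes over 120 s, if anything falls off the work surface, if the arm or the gripper's body presses on something with over 40 N, if the wrist force passes 120 N, or if a joint passes its speed limit or range.

## Working session

There is one attempt and no reset: what is moved stays moved. The work goes in short steps, Python scripts to look and compute and a shell command to move; the robot and the scene stay as the last step left them, time stands still between calls to the robot, and variables do not carry over. Pictures are saved under pics/ and viewed, at most 14 in all, crops included, and the job is handed in when it is done.

```bash
mkdir -p pics; ls
python3 - <<'E'
from station import ctrl, viewer, finder
import cv2,numpy as np
for n in("top","side"):
    im=viewer.capture(n); cv2.imwrite(f"pics/{n}0.png",im[:,:,::-1])
    c=viewer.camera_info(n); print(n,c['fx'],c['fy'],c['cx'],c['cy']); V=np.array(c['view']); print(np.round(V,3).tolist(), -V[:3,:3].T@V[:3,3])
s=ctrl.sense(); print(s['t'],s['tcp_pos'],s['orientation'],s['finger_gap'],s['contact_force'])
E
```

```text
pics
top 510.2408116506509 510.2408116506509 289.163622464105 200.88796712760666
[[-0.003, -1.0, 0.014, -0.051], [-0.995, 0.001, -0.099, 0.554], [0.099, -0.015, -0.995, 1.058], [0.0, 0.0, 0.0, 1.0]] [ 0.44661512 -0.03587688  1.1081001 ]
side 407.6743717711033 407.6743717711033 275.8607160532647 203.33963795220137
[[0.994, -0.11, -0.019, -0.56], [-0.097, -0.767, -0.635, 0.038], [0.055, 0.633, -0.772, 0.973], [0.0, 0.0, 0.0, 1.0]] [ 0.50627991 -0.6479071   0.76475624]
0.1 [ 0.25196913 -0.51633762  0.25246936] [[ 8.98793401e-01  4.38372291e-01 -3.96350193e-04]
 [ 4.38372354e-01 -8.98792134e-01  1.54234916e-03]
 [ 3.19886698e-04 -1.56000221e-03 -9.99998732e-01]] 0.08536968123981992 [ 0.31705055  0.16233972 -0.75997569]
```

View pics/top0.png

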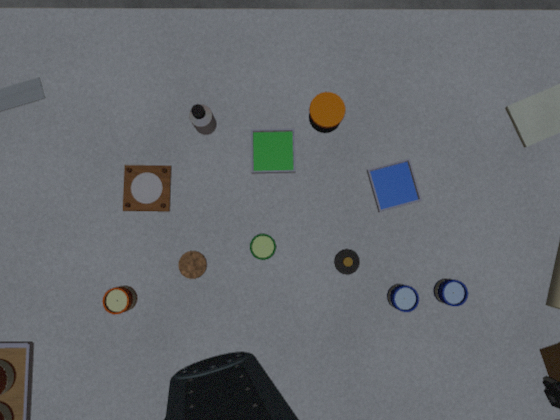

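View pics/side0.png

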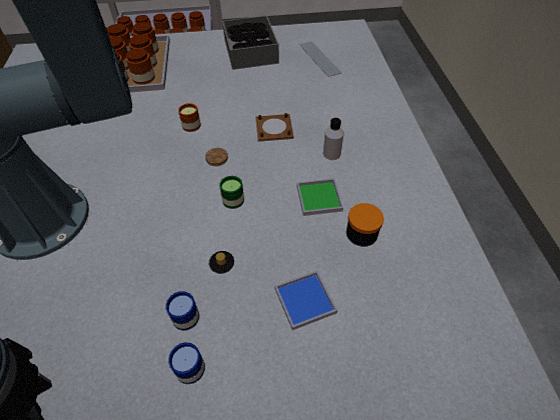

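The top view shows the cradle at (147,188), green tray (273,151), blue tray (394,185), bottle (201,113), pot (327,110), amber candle (117,300), coaster (193,264), green candle (263,246) and lid (347,261). There are two blue jars, at (404,298) and (453,292). The side view shows the same things; its blue jars are at (182,310) and (186,362). I'll measure positions and base distances next.

```bash
cat > h.py <<'E'
from station import ctrl, viewer, finder
import cv2,numpy as np
def ray(n,u,v,z):
    c=viewer.camera_info(n); V=np.array(c['view']);R=V[:3,:3];o=-R.T@V[:3,3]
    d=R.T@np.array([(u-c['cx'])/c['fx'],(v-c['cy'])/c['fy'],1]); return (o+d*(z-o[2])/d[2])[:2]
def proj(n,p):
    c=viewer.camera_info(n); V=np.array(c['view']);q=V[:3,:3]@np.asarray(p)+V[:3,3]
    return q[0]/q[2]*c['fx']+c['cx'],q[1]/q[2]*c['fy']+c['cy']
# fit (x,y) so the projected silhouette bbox of a stack of cylinders [(z,r)..] matches
from scipy.optimize import least_squares
def circ(x,y,z,r):
    a=np.linspace(0,2*np.pi,60); return [(x+r*np.cos(t),y+r*np.sin(t),z) for t in a]
def fitcyl(n,bbox,rings,x0):
    c=viewer.camera_info(n); V=np.array(c['view'])
    def f(p):
        P=np.array(sum([circ(p[0],p[1],z,r) for z,r in rings],[]))@V[:3,:3].T+V[:3,3]
        u=P[:,0]/P[:,2]*c['fx']+c['cx'];v=P[:,1]/P[:,2]*c['fy']+c['cy']
        b=np.array(bbox)+[0,0,0,0]
        return [u.min()+u.max()-b[0]-b[2],v.min()+v.max()-b[1]-b[3]]
    s=least_squares(f,x0,x_scale=.01); return s.x
RINGS=dict(coaster=[(0,.03),(.012,.03)],amber_candle=[(0,.027),(.06,.027)],green_candle=[(0,.027),(.06,.027)],blue_candle=[(0,.027),(.06,.027)],
 lid=[(.007,.0275),(.012,.0275)],bottle=[(0,.024),(.09,.024),(.113,.012)],pot=[(0,.038),(.064,.038)])
SQ=dict(cradle=(.1,.008),green_tray=(.096,.014),blue_tray=(.096,.014))
def find(thing,n):
    out=[]
    for r in finder.regions_of(thing,n):
        if r['score']<.3: continue
        b=r['bbox']; u,v=(b[0]+b[2])/2,(b[1]+b[3])/2
        if thing in RINGS: out.append((round(r['score'],2),np.round(b),np.round(fitcyl(n,b,RINGS[thing],ray(n,u,v,.03)),4)))
        else:
            m=r['pixels'].astype(np.uint8); q=cv2.minAreaRect(cv2.findNonZero(m))
            bx=cv2.boxPoints(q); w=np.array([ray(n,*p,SQ[thing][1]) for p in bx])
            e=w[1]-w[0]; out.append((round(r['score'],2),np.round(b),np.round(w.mean(0),4),'yaw',round(float(np.degrees(np.arctan2(e[1],e[0])))%90,1),'side',np.round([np.linalg.norm(w[1]-w[0]),np.linalg.norm(w[2]-w[1])],3)))
    return out
E
python3 - <<'E'
from h import *
for n in("top","side"):
    viewer.capture(n)
    for t in list(RINGS)+list(SQ):
        for r in find(t,n): print(n,t,*r, 'R',round(float(np.hypot(*r[2])),3))
im=viewer.capture("top"); cv2.imwrite("pics/blue.png",cv2.resize(im[220:340,330:500,::-1],None,fx=4,fy=4,interpolation=2))
E
```

```text
top coaster 0.71 [178. 251. 210. 282.] [0.4154 0.1521] R 0.442
top amber_candle 0.75 [102. 286. 140. 313.] [0.3488 0.2962] R 0.458
top green_candle 0.85 [249. 234. 278. 263.] [0.4537 0.0026] R 0.454
top blue_candle 0.77 [433. 278. 468. 306.] [ 0.3618 -0.3891] R 0.531
top blue_candle 0.76 [387. 287. 416. 312.] [ 0.3478 -0.2846] R 0.449
top blue_candle 0.41 [334. 247. 360. 274.] [ 0.4284 -0.1728] R 0.462
top lid 0.79 [336. 249. 359. 274.] [ 0.4258 -0.1768] R 0.461
top bottle 0.84 [189. 102. 217. 135.] [0.7271 0.1301] R 0.739
top pot 0.64 [310.  93. 348. 134.] [ 0.7414 -0.1368] R 0.754
top cradle 0.62 [126. 168. 171. 210.] [0.5858 0.2544] yaw 90.0 side [0.102 0.098] R 0.639
top green_tray 0.85 [249. 125. 298. 176.] [ 0.667  -0.0172] yaw 0.0 side [0.101 0.102] R 0.667
top green_tray 0.41 [386. 286. 419. 310.] [ 0.3502 -0.292 ] yaw 89.8 side [0.066 0.059] R 0.456
top blue_tray 0.96 [367. 161. 421. 211.] [ 0.5911 -0.2807] yaw 16.0 side [0.103 0.097] R 0.654
side coaster 0.8 [202. 148. 226. 170.] [0.4139 0.1447] R 0.438
side amber_candle 0.64 [178. 101. 199. 131.] [0.3477 0.3045] R 0.462
side green_candle 0.96 [220. 177. 243. 207.] [0.4589 0.0019] R 0.459
side blue_candle 0.88 [169. 345. 204. 384.] [ 0.3617 -0.3932] R 0.534
side lid 0.63 [211. 253. 235. 276.] [ 0.4288 -0.1827] R 0.466
side bottle 0.98 [322. 117. 342. 160.] [0.7249 0.1336] R 0.737
side pot 0.65 [348. 205. 382. 246.] [ 0.7455 -0.1354] R 0.758
side cradle 0.8 [257. 116. 293. 144.] [0.5851 0.2542] yaw 89.3 side [0.105 0.114] R 0.638
side green_tray 0.9 [297. 182. 341. 216.] [ 0.666  -0.0228] yaw 2.7 side [0.109 0.109] R 0.666
side blue_tray 0.65 [272. 273. 340. 330.] [ 0.5902 -0.2847] yaw 19.9 side [0.106 0.109] R 0.655
```

View pics/blue.png

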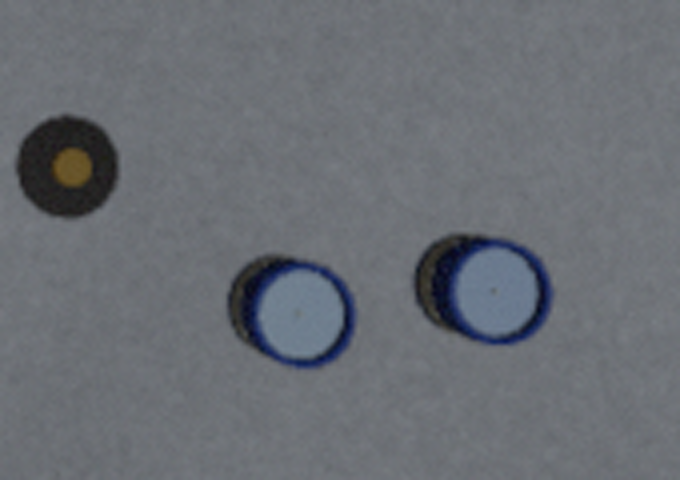

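The blue look-alikes are at (404,298), R≈0.449 m, and (453,292), R≈0.531 m. The crop confirms two upright jars, so the one on the left at (404,298), nearest the base, is the blue candle. Next I'll refine the positions by colour.

```bash
cat >> h.py <<'E'
def blob(im,u,v,cond,w=32):
    u,v=int(u),int(v);y0,x0=max(v-w,0),max(u-w,0)
    a=im[y0:v+w,x0:u+w]; hsv=cv2.cvtColor(a,cv2.COLOR_RGB2HSV).astype(int)
    m=cond(hsv[...,0],hsv[...,1],hsv[...,2]).astype(np.uint8)
    k,l,st,c=cv2.connectedComponentsWithStats(m); i=1+np.argmax(st[1:,4]) 
    h=max(cv2.findContours((l==i).astype(np.uint8),0,1)[0],key=len); h=cv2.convexHull(h)
    M=cv2.moments(h); return x0+M['m10']/M['m00'],y0+M['m01']/M['m00'],M['m00'],cv2.minAreaRect(h)
E
python3 - <<'E'
from h import *
im=viewer.capture("top")
h=cv2.cvtColor(im,cv2.COLOR_RGB2HSV)
for p in [(117,300),(263,246),(404,298),(193,264),(147,188),(350,270),(347,261),(273,151),(60,200)]: print(p,h[p[1],p[0]])
def go(nm,u,v,c,z,r=None,w=32):
    a=blob(im,u,v,c,w); print(nm,np.round(a[:3],1),np.round(ray("top",a[0],a[1],z),4),'dia',round(float(np.sqrt(a[2]*4/np.pi)/510*(1.1-z)),4),'ang',round(a[3][2],1))
bright=lambda H,S,V:V>125
go('amber wax',117,300,lambda H,S,V:V>150,.048,w=22)
go('green wax',263,246,lambda H,S,V:(V>125),.048,w=18)
go('blue wax',404,298,lambda H,S,V:(V>125),.048,w=18)
go('coaster',193,264,lambda H,S,V:(S>90),.012)
go('disc',147,188,bright,.008,w=22)
go('lid',347,261,lambda H,S,V:(V<70)|(S>90),.012,w=22)
go('knob',347,261,lambda H,S,V:(S>90)&(V>70),.032,w=22)
go('gtray',273,151,lambda H,S,V:(S>120),.004,w=30)
go('btray',394,185,lambda H,S,V:(S>120),.004,w=35)
E
```

```text
(117, 300) [33 32 97]
(263, 246) [ 43  47 131]
(404, 298) [ 97  36 122]
(193, 264) [ 15 116  77]
(147, 188) [116  14 126]
(350, 270) [170  25  31]
(347, 261) [ 21 151 103]
(273, 151) [ 64 163 119]
(60, 200) [107  19 119]Traceback (most recent call last):
  File "<stdin>", line 8, in <module>
  File "<stdin>", line 6, in go
  File "h.py", line 39, in blob
    k,l,st,c=cv2.connectedComponentsWithStats(m); i=1+np.argmax(st[1:,4])
                                                      ~~~~~~~~~^^^^^^^^^^
    return _wrapfunc(a, 'argmax', axis=axis, out=out, **kwds)
    return bound(*args, **kwds)
ValueError: attempt to get argmax of an empty sequence
```

```bash
python3 -m jog '[[0,0,-0.5,0,0,0.227],[0,0,0,0,0,0.227],[0,0,0,0,0,0.227],[0,0,0,0,0,0.227],[0,0,0,0,0,0]]' 1 40
```

```text
t: 1.72
tcp_pos: [0.2521, -0.5168, 0.2659]
orientation: [[1.0, -0.004, -0.0], [-0.004, -1.0, -0.0], [-0.0, 0.0, -1.0]]
contact_force: [-0.2, -0.4, 0.4]
finger_gap: 0.0851
gripper_force: 0.0
```

```bash
cat > meas.py <<'E'
from h import *
def flood(im,u,v,tol):
    b=cv2.bilateralFilter(im,7,30,3); m=np.zeros((422,562),np.uint8)
    cv2.floodFill(b,m,(int(u),int(v)),0,(tol,)*3,(tol,)*3,4|(1<<8)|cv2.FLOODFILL_MASK_ONLY|cv2.FLOODFILL_FIXED_RANGE)
    h=max(cv2.findContours(m[1:-1,1:-1].copy(),0,1)[0],key=cv2.contourArea); h=cv2.convexHull(h); M=cv2.moments(h)
    return M['m10']/M['m00'],M['m01']/M['m00'],M['m00'],cv2.minAreaRect(h)
def go(nm,im,u,v,tol,z,cam="top"):
    a=flood(im,u,v,tol); w=[ray(cam,*p,z) for p in cv2.boxPoints(a[3])]
    print(nm,np.round(a[:2],1),np.round(ray(cam,a[0],a[1],z),4),'sides',np.round([np.linalg.norm(w[1]-w[0]),np.linalg.norm(w[2]-w[1])],3),'ang',round(a[3][2],1))
E
python3 - <<'E'
from meas import *
im=viewer.capture("top")
for n,u,v,t,z in [('amber wax',117,300,28,.048),('green wax',263,246,28,.048),('blue wax',404,298,28,.048),('coaster',193,264,30,.012),('disc',147,188,25,.008),('lid',350,270,25,.012),('knob',347,261,30,.032),('gtray',273,151,40,.004),('btray',394,185,40,.004)]: go(n,im,u,v,t,z)
E
```

```text
amber wax [116.2 300.2] [0.349  0.3017] sides [0.041 0.044] ang 90.0
green wax [262.4 246.1] [0.4582 0.0041] sides [0.043 0.041] ang 90.0
blue wax [404.9 298.1] [ 0.3509 -0.2888] sides [0.041 0.041] ang 90.0
coaster [192.4 264.4] [0.4203 0.1542] sides [0.057 0.057] ang 90.0
disc [146.2 187.6] [0.5854 0.2573] sides [0.065 0.063] ang 90.0
lid [346.3 261.3] [ 0.4257 -0.1738] sides [0.052 0.051] ang 90.0
knob [347.7 261.2] [ 0.4264 -0.1741] sides [0.019 0.017] ang 90.0
gtray [272.7 151.7] [ 0.6651 -0.0163] sides [0.093 0.096] ang 90.0
btray [393.  184.9] [ 0.5914 -0.2794] sides [0.09 0.09] ang 74.6
```

```bash
python3 -m jog '[[0.4,-0.912,0,0,0,0],[0.4,-0.912,0,0,0,0],[0.4,-0.912,0,0,0,0],[0.4,-0.912,0.3,0,0,0],[0.4,-0.912,0.3,0,0,0],[0.4,-0.912,0.7,0,0,0],[0.4,-0.912,0.7,0,0,0],[0.4,-0.912,0.9,0,0,0],[0.4,-0.912,0.9,0,0,0],[0.36,-0.912,0.9,0,0,0],[0,0,0.5,0,0,0],[0,0,0,0,0,0]]' 1 40
python3 - <<'E'
from h import *
a=viewer.capture("top");b=viewer.capture("side")
f=lambda i,u,v:cv2.resize(i[v-65:v+65,u-50:u+50,::-1],None,fx=4,fy=4,interpolation=2)
cv2.imwrite("pics/p1.png",np.hstack([f(a,404,290),f(b,185,300)]))
E
```

```text
t: 2.77
tcp_pos: [0.3502, -0.2858, 0.133]
orientation: [[1.0, 0.006, -0.003], [0.006, -1.0, 0.005], [-0.003, -0.005, -1.0]]
contact_force: [-0.6, 0.7, -0.0]
finger_gap: 0.0855
gripper_force: 0.0
```

View pics/p1.png

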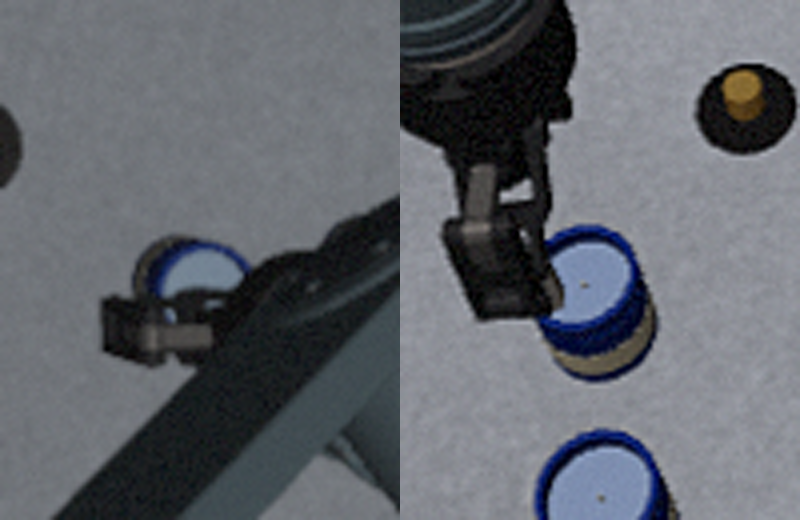

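The crop shows the open fingers above the near blue jar (side crop, jar at about (595,290)) and the second jar well clear. I'll check by projection before descending.

Run:
```python
from h import *
s=ctrl.sense();p=s['tcp_pos'];print(p,s['qvel'])
for n,u,v in(("side",135,235),("top",354,225)):
  for dy in(-.05,.05):
    q=proj(n,[p[0],p[1]+dy,p[2]-.012]);print(n,dy,(np.array(q)-[u,v])*4)
```

```text
[ 0.35123826 -0.28903747  0.1360569 ] [-0.01654359 -0.01578136 -0.02962134 -0.00090427  0.00089682  0.01075246]
side -0.05 [143.14223319 315.90484992]
side 0.05 [154.82412829 110.55157369]
top -0.05 [346.57153625 305.70868576]
top 0.05 [137.66825571 306.59924157]
```

```bash
python3 -m jog '[[0,0,0.9,0,0,0],[0,0,0.9,0,0,0],[0,0,0.9,0,0,0],[0,0,0.7,0,0,0],[0,0,0.3,0,0,0],[0,0,0,0,0,0],[0,0,0,0,0,0]]' 1 40 && python3 -m jog '[[0,0,0,0,0,0],[0,0,0,0,0,0],[0,0,0,0,0,0],[0,0,0,0,0,0],[0,0,0,0,0,0],[0,0,0,0,0,0],[0,0,0,0,0,0],[0,0,0,0,0,0]]' 0 40
```

```text
t: 3.45
tcp_pos: [0.3515, -0.29, 0.0443]
orientation: [[1.0, -0.0, 0.001], [-0.0, -1.0, -0.001], [0.001, 0.001, -1.0]]
contact_force: [-0.1, -0.5, 0.9]
finger_gap: 0.0856
gripper_force: 0.0
t: 4.12
tcp_pos: [0.3518, -0.2897, 0.0446]
orientation: [[1.0, 0.0, 0.001], [0.0, -1.0, -0.002], [0.001, 0.002, -1.0]]
contact_force: [-1.3, 1.5, 6.6]
finger_gap: 0.053
gripper_force: 41.2
```

```bash
python3 -m jog '[[0,0,-0.5,0,0,0],[0,0,-0.9,0,0,0],[0.5,0,-0.6,0,0,0],[0.9,-0.05,0,0,0,0],[0.96,-0.05,0,0,0,0],[0.96,-0.05,0,0,0,0],[0.96,-0.05,0,0,0,0],[0.96,-0.05,0,0,0,0],[0.96,-0.05,0,0,0,0],[0.96,-0.05,0,0,0,0],[0.96,-0.05,0,0,0,0],[0.96,-0.05,0,0,0,0]]' && python3 -m jog '[[0.5,0,0,0,0,0],[0,0,0.4,0,0,0],[0,0,0.6,0,0,0],[0,0,0.4,0,0,0],[0,0,0,0,0,0],[0,0,0,0,0,0]]'
```

```text
t: 5.12
tcp_pos: [0.5792, -0.2772, 0.0934]
orientation: [[1.0, 0.0, -0.0], [0.0, -1.0, 0.0], [-0.0, -0.0, -1.0]]
contact_force: [-0.0, -0.4, -2.4]
finger_gap: 0.053
gripper_force: 42.9
t: 5.62
tcp_pos: [0.5886, -0.2769, 0.0562]
orientation: [[1.0, -0.001, -0.004], [-0.001, -1.0, 0.002], [-0.004, -0.002, -1.0]]
contact_force: [0.3, -0.4, -2.2]
finger_gap: 0.0532
gripper_force: 42.9
```

```bash
python3 -m jog '[[0.1,0.05,0.15,0,0,0],[0,0,0.12,0,0,0],[0,0,0.06,0,0,0],[0,0,0,0,0,0],[0,0,0,0,0,0]]'
```

```text
t: 6.03
tcp_pos: [0.5932, -0.279, 0.0502]
orientation: [[1.0, -0.0, 0.0], [-0.0, -1.0, -0.0], [0.0, 0.0, -1.0]]
contact_force: [0.2, -0.4, -2.7]
finger_gap: 0.053
gripper_force: 42.9
```

```bash
python3 -m jog '[[0,0,0.06,0,0,0],[0,0,0.05,0,0,0],[0,0,0,0,0,0],[0,0,0,0,0,0]]'
python3 - <<'E'
from h import *
print(ctrl.sense()['tcp_pos'],ctrl.sense()['contact_force'])
E
```

```text
t: 6.37
tcp_pos: [0.5935, -0.2791, 0.0487]
orientation: [[1.0, 0.0, 0.001], [0.0, -1.0, -0.001], [0.001, 0.001, -1.0]]
contact_force: [-3.6, 2.5, 7.0]
finger_gap: 0.0531
gripper_force: 43.5
[ 0.59350551 -0.27909763  0.04874038] [-3.57628407  2.46933635  6.96080722]
```

```bash
python3 -m jog '[[0,0,0,0,0,0],[0,0,0,0,0,0],[0,0,0,0,0,0],[0,0,0,0,0,0],[0,0,0,0,0,0],[0,0,-0.5,0,0,0],[0,0,-0.9,0,0,0],[0,0,-0.9,0,0,0],[0,0,-0.9,0,0,0],[0,0,-0.8,0,0,0]]' 1 && python3 -m jog '[[-0.4,-0.98,0,0,0,0],[-0.4,-0.98,0,0,0,0],[-0.4,-0.98,0,0,0,0],[-0.4,-0.98,0,0,0,0],[-0.4,-0.98,0,0,0,0],[-0.4,-0.98,0,0,0,0],[-0.4,-0.98,0,0,0,0],[-0.4,-0.98,0,0,0,0],[-0.4,-0.98,0,0,0,0],[-0.4,-0.98,0,0,0,0],[-0.4,-0.98,0,0,0,0],[-0.4,-0.98,0,0,0,0]]' && python3 -m jog '[[-0.4,-0.98,0,0,0,0],[-0.4,-0.98,0,0,0,0],[-0.4,-0.98,0,0,0,0],[-0.4,-0.98,0,0,0,0],[-0.4,-0.98,0,0,0,0],[-0.3,-0.6,0.2,0,0,0],[0,0,0,0,0,0],[0,0,0,0,0,0]]'
```

```text
t: 7.2
tcp_pos: [0.5935, -0.2791, 0.1499]
orientation: [[1.0, -0.0, 0.001], [-0.0, -1.0, -0.001], [0.001, 0.001, -1.0]]
contact_force: [0.3, 0.2, 0.1]
finger_gap: 0.0854
gripper_force: 0.0
t: 8.2
tcp_pos: [0.4729, 0.0162, 0.1483]
orientation: [[1.0, -0.0, 0.001], [-0.0, -1.0, -0.0], [0.001, 0.0, -1.0]]
contact_force: [1.0, -0.3, 0.1]
finger_gap: 0.0855
gripper_force: 0.0
t: 8.87
tcp_pos: [0.4156, 0.1531, 0.1429]
orientation: [[1.0, 0.002, 0.001], [0.002, -1.0, -0.0], [0.001, 0.0, -1.0]]
contact_force: [0.4, -0.5, 0.3]
finger_gap: 0.0851
gripper_force: 0.0
```

```bash
python3 -m jog '[[0.19,-0.04,0.9,0,0,0],[0,0,0.9,0,0,0],[0,0,0.9,0,0,0],[0,0,0.9,0,0,0],[0,0,0.5,0,0,0],[0,0,0,0,0,0],[0,0,0,0,0,0]]' 0.85 && python3 -m jog '[[0,0,0.15,0,0,0],[0,0,0.1,0,0,0],[0,0,0.1,0,0,0],[0,0,0,0,0,0],[0,0,0,0,0,0]]'
python3 - <<'E'
from h import *
a=viewer.capture("top");b=viewer.capture("side")
f=lambda i,u,v:cv2.resize(i[v-50:v+50,u-40:u+40,::-1],None,fx=5,fy=5,interpolation=2)
cv2.imwrite("pics/p2.png",np.hstack([f(a,193,264),f(b,216,150)]))
E
```

```text
t: 9.45
tcp_pos: [0.4209, 0.1528, 0.0398]
orientation: [[1.0, -0.001, -0.001], [-0.001, -1.0, -0.0], [-0.001, 0.0, -1.0]]
contact_force: [0.9, -0.7, -0.1]
finger_gap: 0.0725
gripper_force: 0.0
t: 9.87
tcp_pos: [0.4206, 0.1537, 0.0313]
orientation: [[1.0, -0.0, 0.0], [-0.0, -1.0, 0.0], [0.0, -0.0, -1.0]]
contact_force: [0.5, -0.6, 0.8]
finger_gap: 0.0721
gripper_force: 0.0
```

View pics/p2.png

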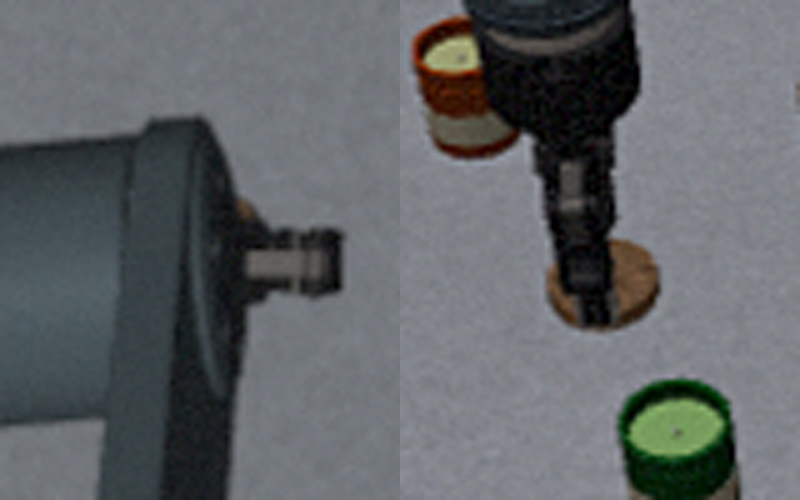

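The side crop shows the finger just in front of the coaster's near edge, well aligned. I'll step down until it touches.

```bash
python3 -m jog '[[0,0,0.1,0,0,0],[0,0,0.1,0,0,0],[0,0,0.08,0,0,0],[0,0,0,0,0,0],[0,0,0,0,0,0]]'; python3 -m jog '[[0,0,0.08,0,0,0],[0,0,0.06,0,0,0],[0,0,0,0,0,0],[0,0,0,0,0,0]]'
```

```text
t: 10.38
tcp_pos: [0.4202, 0.1536, 0.0238]
orientation: [[1.0, -0.0, -0.001], [-0.0, -1.0, -0.0], [-0.001, 0.0, -1.0]]
contact_force: [-0.4, -0.1, 0.7]
finger_gap: 0.072
gripper_force: 0.0
t: 10.72
tcp_pos: [0.4204, 0.1536, 0.0204]
orientation: [[1.0, -0.0, -0.0], [-0.0, -1.0, -0.0], [-0.0, 0.0, -1.0]]
contact_force: [0.3, -0.3, 0.1]
finger_gap: 0.0727
gripper_force: 0.0
```

```bash
python3 -m jog '[[0,0,0,0,0,0],[0,0,0,0,0,0],[0,0,0,0,0,0],[0,0,0,0,0,0],[0,0,0,0,0,0]]' 0 30; python3 -m jog '[[0,0,-0.2,0,0,0],[0,0,-0.5,0,0,0],[0,0,-0.9,0,0,0],[0,0,-0.5,0,0,0],[0,0,0,0,0,0]]'
python3 - <<'E'
from h import *
b=viewer.capture("side");cv2.imwrite("pics/p3.png",cv2.resize(b[80:210,150:310,::-1],None,fx=4,fy=4,interpolation=2))
E
```

```text
t: 11.13
tcp_pos: [0.4206, 0.1537, 0.0209]
orientation: [[1.0, -0.0, 0.0], [-0.0, -1.0, -0.0], [0.0, 0.0, -1.0]]
contact_force: [-1.1, -0.4, 4.8]
finger_gap: 0.0586
gripper_force: 31.4
t: 11.55
tcp_pos: [0.4226, 0.1539, 0.0757]
orientation: [[1.0, -0.0, 0.005], [-0.0, -1.0, 0.001], [0.005, -0.001, -1.0]]
contact_force: [0.9, -0.6, 0.4]
finger_gap: 0.0582
gripper_force: 32.4
```

View pics/p3.png

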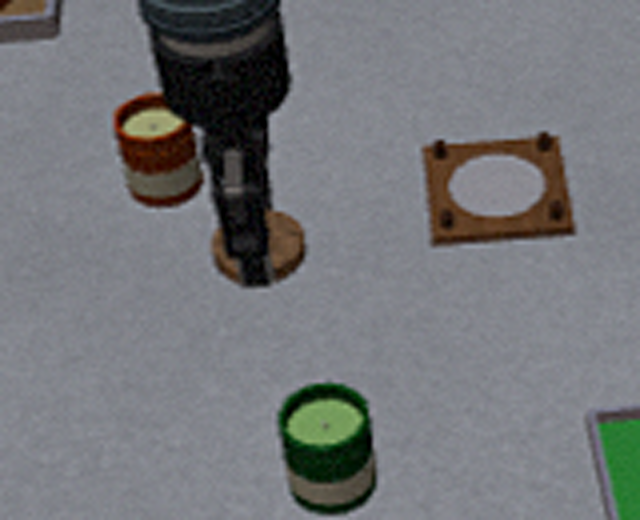

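The coaster is held, lifted and level in the fingers. The cradle is at right (500,190) in the crop.

```bash
python3 -m jog '[[0.4,-0.26,0,0,0,0],[0.82,-0.52,0,0,0,0],[0.82,-0.52,0,0,0,0],[0.82,-0.52,0,0,0,0],[0.82,-0.52,0,0,0,0],[0.82,-0.52,0,0,0,0],[0.82,-0.52,0,0,0,0],[0.82,-0.52,0,0,0,0],[0.4,-0.24,0,0,0,0],[0,0,0.6,0,0,0],[0,0,0.6,0,0,0],[0,0,0,0,0,0]]' && python3 -m jog '[[0,0,0,0,0,0],[0,0,0,0,0,0]]'
```

```text
t: 12.6
tcp_pos: [0.5803, 0.2562, 0.0377]
orientation: [[1.0, -0.0, -0.008], [-0.0, -1.0, -0.002], [-0.008, 0.002, -1.0]]
contact_force: [-0.7, -0.6, -1.5]
finger_gap: 0.0584
gripper_force: 32.4
t: 12.77
tcp_pos: [0.5832, 0.2568, 0.0424]
orientation: [[1.0, -0.0, -0.002], [-0.0, -1.0, -0.0], [-0.002, 0.0, -1.0]]
contact_force: [1.2, -0.2, 1.0]
finger_gap: 0.0585
gripper_force: 32.4
```

```bash
python3 -m jog '[[0.08,-0.02,0.2,0,0,0],[0,0,0.15,0,0,0],[0,0,0.1,0,0,0],[0,0,0.06,0,0,0],[0,0,0,0,0,0],[0,0,0,0,0,0]]'; python3 -m jog '[[0,0,0.03,0,0,0],[0,0,0,0,0,0],[0,0,0,0,0,0]]'
```

```text
t: 13.27
tcp_pos: [0.5859, 0.2576, 0.0303]
orientation: [[1.0, -0.0, -0.0], [-0.0, -1.0, -0.0], [-0.0, 0.0, -1.0]]
contact_force: [0.8, 0.9, 0.1]
finger_gap: 0.0584
gripper_force: 32.4
t: 13.52
tcp_pos: [0.586, 0.2577, 0.0297]
orientation: [[1.0, -0.0, 0.0], [-0.0, -1.0, 0.0], [0.0, -0.0, -1.0]]
contact_force: [0.1, 0.3, 0.0]
finger_gap: 0.0583
gripper_force: 32.4
```

```bash
python3 -m jog '[[0,0,0.03,0,0,0],[0,0,0,0,0,0],[0,0,0,0,0,0]]'; python3 -m jog '[[0,0,0,0,0,0],[0,0,0,0,0,0],[0,0,0,0,0,0],[0,0,-0.3,0,0,0],[0,0,-0.9,0,0,0],[0,0,-0.9,0,0,0],[0,0,-0.9,0,0,0],[-0.6,0,-0.9,0,0,0],[-0.95,-0.1,-0.3,0,0,0],[-0.95,-0.1,0,0,0,0],[-0.95,-0.1,0,0,0,0],[-0.95,-0.1,0,0,0,0]]' 1 && python3 -m jog '[[-0.95,-0.2,0,0,0,0],[-0.95,-0.2,0,0,0,0],[-0.95,-0.2,0,0,0,0],[-0.95,-0.2,0,0,0,0],[-0.95,-0.2,0,0,0,0],[0,0,0,0,0,0]]'
python3 - <<'E'
from meas import *
im=viewer.capture("top")
go('coaster',im,146,186,30,.02); go('amber',im,117,300,28,.048)
b=viewer.capture("side"); f=lambda i,u,v:cv2.resize(i[v-60:v+60,u-40:u+40,::-1],None,fx=5,fy=5,interpolation=2)
cv2.imwrite("pics/p4.png",np.hstack([f(im,147,188),f(b,274,127)]))
E
```

```text
t: 13.77
tcp_pos: [0.5862, 0.2577, 0.029]
orientation: [[1.0, -0.0, 0.0], [-0.0, -1.0, 0.0], [0.0, -0.0, -1.0]]
contact_force: [0.6, -0.1, 0.9]
finger_gap: 0.0585
gripper_force: 32.5
t: 14.77
tcp_pos: [0.4751, 0.2677, 0.1347]
orientation: [[1.0, -0.0, 0.001], [-0.0, -1.0, 0.0], [0.001, -0.0, -1.0]]
contact_force: [-0.1, -0.0, -0.8]
finger_gap: 0.0852
gripper_force: 0.0
t: 15.27
tcp_pos: [0.3531, 0.293, 0.1336]
orientation: [[1.0, 0.002, -0.003], [0.002, -1.0, -0.0], [-0.003, 0.0, -1.0]]
contact_force: [-0.0, 0.4, -0.2]
finger_gap: 0.0854
gripper_force: 0.0
coaster [146.8 187.9] [0.5832 0.2528] sides [0.099 0.101] ang 2.2
amber [ 76.5 337.7] [0.2746 0.3794] sides [0.242 0.315] ang 57.9
```

View pics/p4.png

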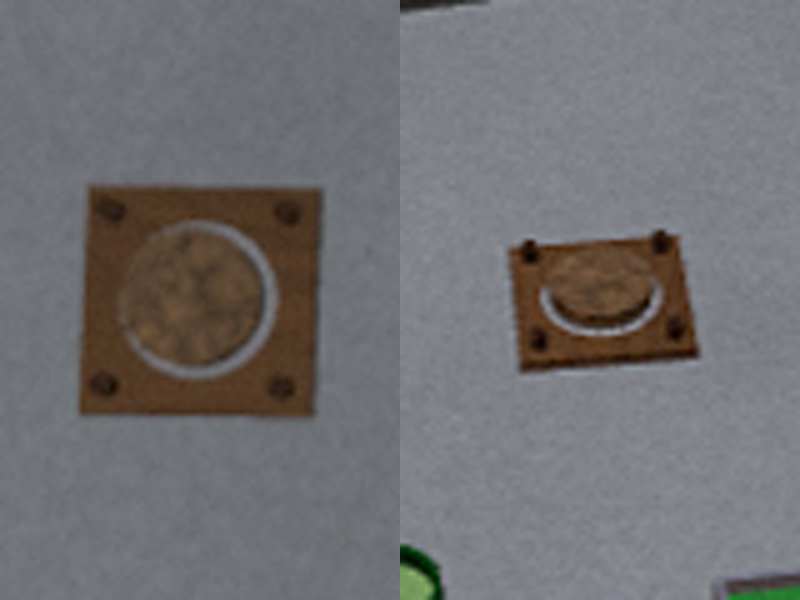

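The coaster lies flat and concentric on the disc: in the top crop its centre is (191,294) against the disc's (198,300), and parallax explains the shift. Next is the amber candle.

```bash
python3 - <<'E'
from h import *
print(ctrl.sense()['tcp_pos'])
print(ray("top",145.2,186.8,.02))
E
python3 -m jog '[[-0.05,-0.3,0,0,0,0],[0,0,0,0,0,0],[0,0,0,0,0,0]]'
```

```text
[0.357055   0.29301076 0.13447327]
[0.58559655 0.25619704]
t: 15.62
tcp_pos: [0.3569, 0.3004, 0.134]
orientation: [[1.0, -0.0, 0.001], [-0.0, -1.0, 0.0], [0.001, -0.0, -1.0]]
contact_force: [-0.0, -0.6, 0.9]
finger_gap: 0.0855
gripper_force: 0.0
```

```bash
python3 -m jog '[[-0.31,-0.04,0,0,0,0],[0,0,0.9,0,0,0],[0,0,0.9,0,0,0],[0,0,0.9,0,0,0],[0,0,0.6,0,0,0],[0,0,0.3,0,0,0],[0,0,0,0,0,0],[0,0,0,0,0,0]]' 1 40 && python3 -m jog '[[0,0,0,0,0,0],[0,0,0,0,0,0],[0,0,0,0,0,0],[0,0,0,0,0,0],[0,0,0,0,0,0],[0,0,0,0,0,0]]' 0 40
```

```text
t: 16.28
tcp_pos: [0.3482, 0.3012, 0.0439]
orientation: [[1.0, -0.0, -0.001], [-0.0, -1.0, -0.0], [-0.001, 0.0, -1.0]]
contact_force: [-0.2, 0.3, 0.6]
finger_gap: 0.0851
gripper_force: 0.0
t: 16.78
tcp_pos: [0.3491, 0.3016, 0.0451]
orientation: [[1.0, 0.0, 0.002], [0.0, -1.0, 0.001], [0.002, -0.001, -1.0]]
contact_force: [-1.5, -1.4, 6.5]
finger_gap: 0.0539
gripper_force: 40.8
```

```bash
python3 -m jog '[[0,0,-0.5,0,0,0],[0,0,-0.9,0,0,0],[0.3,0.07,-0.6,0,0,0],[0.9,0.17,0,0,0,0],[0.9,0.17,0,0,0,0],[0.9,0.17,0,0,0,0],[0.9,0.17,0,0,0,0],[0.9,0.17,0,0,0,0],[0.9,0.17,0,0,0,0],[0.9,0.17,0,0,0,0],[0.9,0.17,0,0,0,0],[0.9,0.17,0,0,0,0]]' && python3 -m jog '[[0.9,0.17,0,0,0,0],[0,0,0,0,0,0],[0,0,0,0,0,0],[0,0,0,0,0,0]]'
```

```text
t: 17.78
tcp_pos: [0.5593, 0.2609, 0.0942]
orientation: [[1.0, -0.0, 0.0], [-0.0, -1.0, 0.0], [0.0, -0.0, -1.0]]
contact_force: [0.9, -0.6, -2.1]
finger_gap: 0.0534
gripper_force: 42.5
t: 18.12
tcp_pos: [0.5799, 0.2569, 0.0936]
orientation: [[1.0, -0.0, -0.001], [-0.0, -1.0, -0.0], [-0.001, 0.0, -1.0]]
contact_force: [-0.8, 0.4, -0.3]
finger_gap: 0.0533
gripper_force: 42.5
```

```bash
python3 -m jog '[[0.22,0,0.3,0,0,0],[0,0,0.4,0,0,0],[0,0,0.25,0,0,0],[0,0,0.1,0,0,0],[0,0,0,0,0,0],[0,0,0,0,0,0]]'; python3 -m jog '[[0,0,0.05,0,0,0],[0,0,0.05,0,0,0],[0,0,0,0,0,0],[0,0,0,0,0,0]]'
```

```text
t: 18.62
tcp_pos: [0.5859, 0.257, 0.0672]
orientation: [[1.0, 0.0, -0.001], [0.0, -1.0, -0.0], [-0.001, 0.0, -1.0]]
contact_force: [-0.4, 0.5, -1.5]
finger_gap: 0.0538
gripper_force: 42.4
t: 18.95
tcp_pos: [0.5865, 0.2569, 0.0653]
orientation: [[1.0, -0.0, 0.001], [-0.0, -1.0, 0.0], [0.001, -0.0, -1.0]]
contact_force: [0.6, -0.1, -0.1]
finger_gap: 0.0537
gripper_force: 42.5
```

```bash
python3 -m jog '[[0,0,0.04,0,0,0],[0,0,0,0,0,0],[0,0,0,0,0,0]]'; python3 -m jog '[[0,0,0,0,0,0],[0,0,0,0,0,0],[0,0,0,0,0,0],[0,0,0,0,0,0],[0,0,-0.3,0,0,0],[0,0,-0.8,0,0,0],[0,0,-0.9,0,0,0],[0,0,-0.9,0,0,0],[-0.3,0.3,-0.6,0,0,0],[-0.35,0.95,0,0,0,0],[-0.35,0.95,0,0,0,0],[-0.35,0.95,0,0,0,0]]' 1 && python3 -m jog '[[-0.35,0.95,0,0,0,0],[-0.35,0.95,0,0,0,0],[-0.35,0.95,0,0,0,0],[-0.35,0.95,0,0,0,0],[-0.35,0.95,0,0,0,0],[-0.35,0.95,0,0,0,0],[-0.35,0.95,0,0,0,0],[-0.35,0.95,0,0,0,0],[-0.35,0.95,0,0,0,0],[-0.35,0.95,0,0,0,0],[-0.35,0.95,0,0,0,0],[-0.35,0.95,0,0,0,0]]'
python3 - <<'E'
from meas import *
im=viewer.capture("top")
print(ctrl.sense()['tcp_pos'])
b=viewer.capture("side"); f=lambda i,u,v:cv2.resize(i[v-60:v+60,u-40:u+40,::-1],None,fx=5,fy=5,interpolation=2)
cv2.imwrite("pics/p5.png",np.hstack([f(im,147,188),f(b,274,127)]))
p=proj("top",[.586,.2567,.068]);print(p)
go('wax',im,p[0]+3,p[1]+2,28,.068)
E
```

```text
t: 19.2
tcp_pos: [0.5866, 0.2569, 0.0653]
orientation: [[1.0, -0.0, 0.001], [-0.0, -1.0, 0.0], [0.001, -0.0, -1.0]]
contact_force: [-3.2, -0.7, 6.8]
finger_gap: 0.0534
gripper_force: 43.1
t: 20.2
tcp_pos: [0.5523, 0.1776, 0.1526]
orientation: [[1.0, 0.001, 0.001], [0.001, -1.0, 0.0], [0.001, -0.0, -1.0]]
contact_force: [0.0, 0.4, -0.5]
finger_gap: 0.0855
gripper_force: 0.0
t: 21.2
tcp_pos: [0.447, -0.108, 0.1522]
orientation: [[1.0, -0.0, 0.001], [-0.0, -1.0, -0.0], [0.001, 0.0, -1.0]]
contact_force: [0.4, -0.4, 0.9]
finger_gap: 0.0855
gripper_force: 0.0
[ 0.44627292 -0.11132705  0.15225707]
(np.float64(138.71346437932775), np.float64(183.6382564957006))
wax [137.9 182.8] [0.5877 0.2584] sides [0.041 0.041] ang 90.0
```

View pics/p5.png

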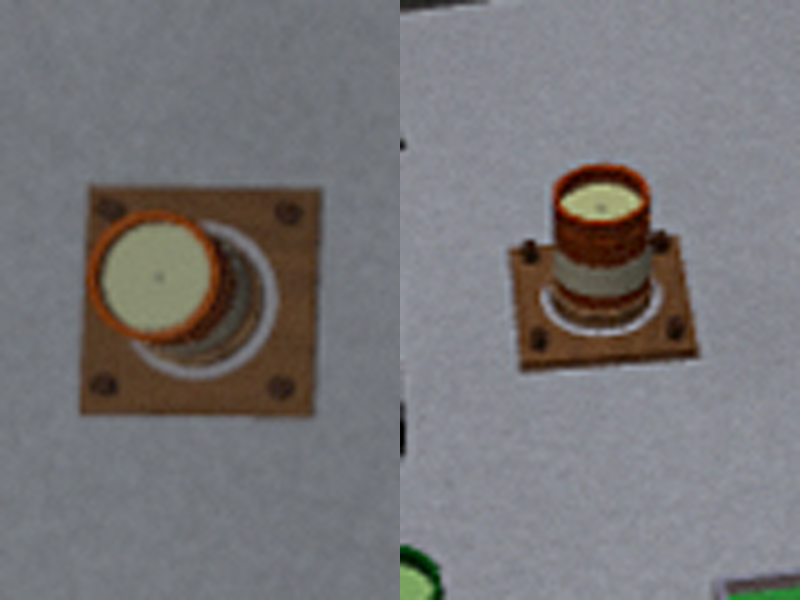

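The amber candle stands upright and centred on the coaster (side crop about (600,250)). Now the lid, gripped by its knob.

```bash
python3 -m jog '[[-0.3,0.85,0,0,0,0],[-0.3,0.85,0,0,0,0],[-0.21,0.8,0,0,0,0],[0,0,0.8,0,0,0],[0,0,0.9,0,0,0],[0,0,0.9,0,0,0],[0,0,0.6,0,0,0],[0,0,0,0,0,0],[0,0,0,0,0,0]]' 1 30
python3 - <<'E'
from meas import *
s=ctrl.sense();print(s['tcp_pos'])
b=viewer.capture("side"); h=cv2.resize(b[200:300,160:290,::-1],None,fx=6,fy=6,interpolation=2); cv2.imwrite("pics/p6.png",h)
print((np.array(proj("side",[.426,-.174,.032]))-[160,200])*6)
E
```

```text
t: 22.05
tcp_pos: [0.427, -0.1686, 0.0713]
orientation: [[1.0, 0.0, -0.001], [0.0, -1.0, 0.001], [-0.001, -0.001, -1.0]]
contact_force: [0.1, 0.2, 0.6]
finger_gap: 0.0854
gripper_force: 0.0
[ 0.42698079 -0.16856473  0.07134031]
[360.73646757 331.60454376]
```

View pics/p6.png

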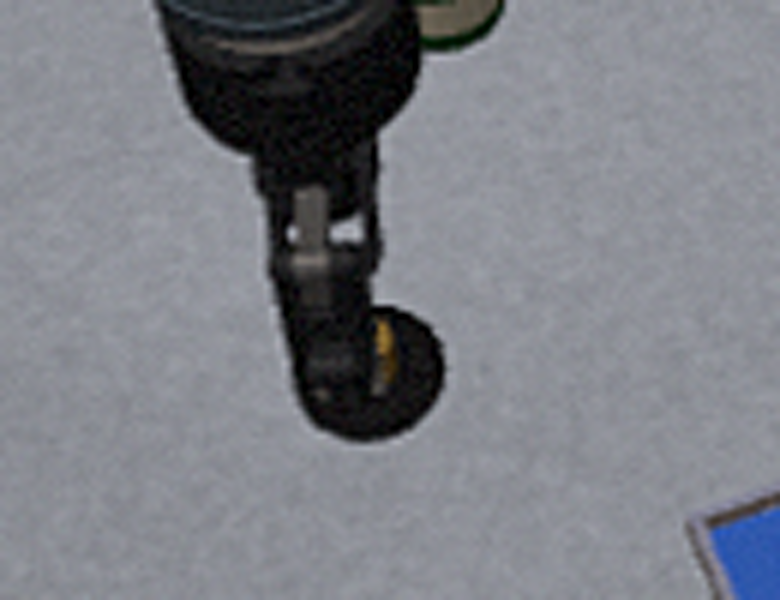

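The near finger is beside the brass knob at (383,355), in the right column, and y needs about 5 mm more. Correcting, then going down.

```bash
python3 -m jog '[[-0.03,0.22,0.3,0,0,0],[0,0,0.6,0,0,0],[0,0,0.35,0,0,0],[0,0,0.12,0,0,0],[0,0,0,0,0,0],[0,0,0,0,0,0]]' && python3 -m jog '[[0,0,0,0,0,0],[0,0,0,0,0,0],[0,0,0,0,0,0],[0,0,0,0,0,0],[0,0,0,0,0,0],[0,0,0,0,0,0],[0,0,0,0,0,0],[0,0,0,0,0,0],[0,0,0,0,0,0]]' 0 30
```

```text
t: 22.6
tcp_pos: [0.4265, -0.175, 0.0375]
orientation: [[1.0, -0.0, 0.0], [-0.0, -1.0, -0.0], [0.0, 0.0, -1.0]]
contact_force: [-1.2, 0.1, 0.3]
finger_gap: 0.0854
gripper_force: 0.0
t: 23.35
tcp_pos: [0.4266, -0.1749, 0.0376]
orientation: [[1.0, -0.0, 0.0], [-0.0, -1.0, -0.0], [0.0, 0.0, -1.0]]
contact_force: [-0.7, 0.7, 6.0]
finger_gap: 0.0185
gripper_force: 29.3
```

```bash
python3 -m jog '[[0,0,-0.5,0,0,0],[0,0,-0.9,0,0,0],[0,0,-0.9,0,0,0],[0,0,-0.9,0,0,0],[0.2,-0.5,-0.9,0,0,0],[0.35,-0.94,-0.4,0,0,0],[0.35,-0.94,0,0,0,0],[0.35,-0.94,0,0,0,0],[0.35,-0.94,0,0,0,0],[0.35,-0.94,0,0,0,0],[0.35,-0.94,0,0,0,0],[0.35,-0.94,0,0,0,0]]' && python3 -m jog '[[0.35,-0.94,0,0,0,0],[0.35,-0.94,0,0,0,0],[0.35,-0.94,0,0,0,0],[0.35,-0.94,0,0,0,0],[0.35,-0.94,0,0,0,0],[0.35,-0.94,0,0,0,0],[0.35,-0.94,0,0,0,0],[0.35,-0.94,0,0,0,0],[0.35,-0.94,0,0,0,0],[0.35,-0.94,0,0,0,0],[0,0,0,0,0,0],[0,0,0,0,0,0]]'
python3 - <<'E'
from meas import *
s=ctrl.sense();print(s['tcp_pos'])
b=viewer.capture("side"); h=cv2.resize(b[60:160,210:340,::-1],None,fx=6,fy=6,interpolation=2); cv2.imwrite("pics/p7.png",h)
E
```

```text
t: 24.35
tcp_pos: [0.4927, 0.0034, 0.1494]
orientation: [[1.0, -0.0, -0.0], [-0.0, -1.0, 0.0], [-0.0, -0.0, -1.0]]
contact_force: [0.3, -1.1, -0.3]
finger_gap: 0.0186
gripper_force: 29.4
t: 25.35
tcp_pos: [0.5799, 0.238, 0.149]
orientation: [[1.0, 0.002, -0.001], [0.002, -1.0, -0.0], [-0.001, 0.0, -1.0]]
contact_force: [-0.3, -0.0, -0.9]
finger_gap: 0.019
gripper_force: 29.5
[0.57989208 0.23804743 0.14897588]
```

View pics/p7.png

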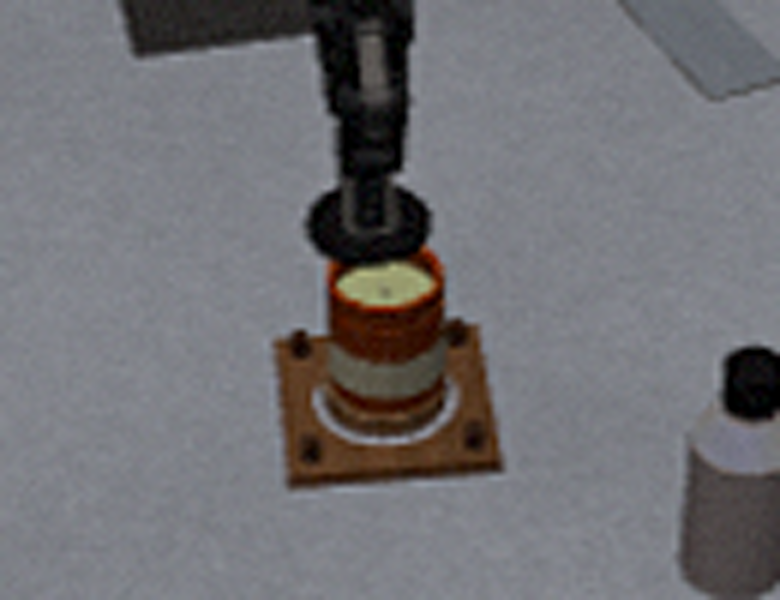

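The lid hangs level, just short of the candle mouth (385,285). I'll centre it over the candle's place and lower.

```bash
python3 -m jog '[[0.28,-0.76,0,0,0,0],[0,0,0,0,0,0],[0,0,0,0,0,0],[0,0,0,0,0,0]]'; python3 -m jog '[[0,0,0.4,0,0,0],[0,0,0.4,0,0,0],[0,0,0,0,0,0],[0,0,0,0,0,0]]'
```

```text
t: 25.73
tcp_pos: [0.5868, 0.255, 0.1495]
orientation: [[1.0, -0.001, -0.001], [-0.001, -1.0, -0.001], [-0.001, 0.001, -1.0]]
contact_force: [0.5, -0.6, -1.2]
finger_gap: 0.0187
gripper_force: 29.6
t: 26.07
tcp_pos: [0.5861, 0.2555, 0.1281]
orientation: [[1.0, -0.001, -0.003], [-0.001, -1.0, -0.001], [-0.003, 0.001, -1.0]]
contact_force: [0.3, -0.2, -0.7]
finger_gap: 0.0189
gripper_force: 29.6
```

```bash
python3 -m jog '[[0.03,-0.06,0.15,0,0,0],[0,0,0.12,0,0,0],[0,0,0.12,0,0,0],[0,0,0,0,0,0],[0,0,0,0,0,0]]'; python3 -m jog '[[0,0,0.12,0,0,0],[0,0,0.1,0,0,0],[0,0,0,0,0,0],[0,0,0,0,0,0]]'
```

```text
t: 26.48
tcp_pos: [0.5878, 0.2577, 0.1198]
orientation: [[1.0, -0.0, -0.0], [-0.0, -1.0, -0.0], [-0.0, 0.0, -1.0]]
contact_force: [0.3, 0.5, -0.3]
finger_gap: 0.0189
gripper_force: 29.6
t: 26.82
tcp_pos: [0.5878, 0.2576, 0.1143]
orientation: [[1.0, -0.0, -0.0], [-0.0, -1.0, -0.0], [-0.0, 0.0, -1.0]]
contact_force: [0.5, 0.9, -0.2]
finger_gap: 0.0187
gripper_force: 29.6
```

The plug is about 3 mm into the mouth with no contact force, so it's entering. Continuing down.

```bash
python3 -m jog '[[-0.02,0,0.1,0,0,0],[0,0,0.04,0,0,0],[0,0,0,0,0,0],[0,0,0,0,0,0]]'; python3 -m jog '[[0,0,0.03,0,0,0],[0,0,0,0,0,0],[0,0,0,0,0,0]]'
```

```text
t: 27.15
tcp_pos: [0.5874, 0.2576, 0.111]
orientation: [[1.0, -0.0, -0.0], [-0.0, -1.0, -0.0], [-0.0, 0.0, -1.0]]
contact_force: [-0.1, -0.6, -1.4]
finger_gap: 0.0188
gripper_force: 29.6
t: 27.4
tcp_pos: [0.5877, 0.2577, 0.1106]
orientation: [[1.0, -0.0, 0.001], [-0.0, -1.0, 0.0], [0.001, -0.0, -1.0]]
contact_force: [-0.7, 0.8, 1.4]
finger_gap: 0.0186
gripper_force: 29.7
```

```bash
python3 -m jog '[[0,0,0,0,0,0],[0,0,0,0,0,0],[0,0,0,0,0,0],[0,0,0,0,0,0],[0,0,0,0,0,0],[0,0,-0.3,0,0,0],[0,0,-0.9,0,0,0],[0,0,-0.9,0,0,0],[0,0,-0.5,0,0,0],[0,0,0,0,0,0]]' 1; python3 -m jog '[[-0.5,0.95,0,0,0,0],[-0.49,0.95,0,0,0,0],[-0.49,0.95,0,0,0,0],[-0.49,0.95,0,0,0,0],[-0.49,0.95,0,0,0,0],[-0.49,0.95,0,0,0,0],[-0.49,0.95,0,0,0,0],[-0.49,0.95,0,0,0,0],[-0.49,0.95,0,0,0,0],[-0.49,0.95,0.5,0,0,0],[-0.3,0.64,0.5,0,0,0],[0,0,0,0,0,0]]'
python3 - <<'E'
from meas import *
im=viewer.capture("top")
print(ctrl.sense()['tcp_pos'])
b=viewer.capture("side"); f=lambda i,u,v:cv2.resize(i[v-60:v+60,u-40:u+40,::-1],None,fx=5,fy=5,interpolation=2)
cv2.imwrite("pics/p8.png",np.hstack([f(im,147,188),f(b,274,127)]))
p=proj("top",[.587,.2575,.105]);print(p); go('knob',im,*p,30,.105)
E
```

```text
t: 28.23
tcp_pos: [0.5898, 0.2582, 0.1797]
orientation: [[1.0, -0.0, 0.007], [-0.0, -1.0, 0.002], [0.007, -0.002, -1.0]]
contact_force: [0.2, 0.5, 0.5]
finger_gap: 0.0855
gripper_force: 0.0
t: 29.23
tcp_pos: [0.454, 0.0025, 0.1474]
orientation: [[1.0, -0.003, -0.005], [-0.003, -1.0, 0.0], [-0.005, -0.0, -1.0]]
contact_force: [-1.2, 0.1, -0.1]
finger_gap: 0.0852
gripper_force: 0.0
[0.45531594 0.00344632 0.14854024]
(np.float64(133.0939249345195), np.float64(180.65099409208838))
knob [133.3 181.2] [0.5859 0.257 ] sides [0.018 0.018] ang 90.0
```

View pics/p8.png

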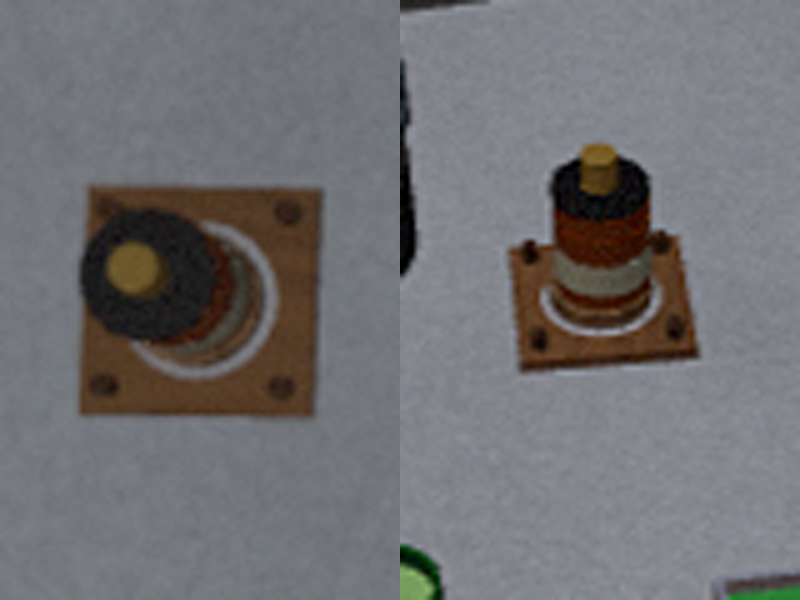

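The lid is seated flush and level on the candle (side crop (600,190), knob at (600,165)). Last is the green candle.

```bash
python3 -m jog '[[0.1,-0.02,0.9,0,0,0],[0,0,0.9,0,0,0],[0,0,0.9,0,0,0],[0,0,0.9,0,0,0],[0,0,0.4,0,0,0],[0,0,0.16,0,0,0],[0,0,0,0,0,0],[0,0,0,0,0,0]]' 1 40 && python3 -m jog '[[0,0,0,0,0,0],[0,0,0,0,0,0],[0,0,0,0,0,0],[0,0,0,0,0,0],[0,0,0,0,0,0],[0,0,0,0,0,0]]' 0 40
```

```text
t: 30.0
tcp_pos: [0.4606, 0.0048, 0.0471]
orientation: [[1.0, 0.0, 0.001], [0.0, -1.0, -0.0], [0.001, 0.0, -1.0]]
contact_force: [0.8, -0.1, 0.5]
finger_gap: 0.0855
gripper_force: 0.0
t: 30.5
tcp_pos: [0.4606, 0.0045, 0.0476]
orientation: [[1.0, -0.0, 0.002], [-0.0, -1.0, -0.0], [0.002, 0.0, -1.0]]
contact_force: [-1.3, 0.2, 7.6]
finger_gap: 0.0538
gripper_force: 40.8
```

```bash
python3 -m jog '[[0,0,-0.5,0,0,0],[0,0,-0.9,0,0,0],[0.4,0.04,-0.6,0,0,0],[0.9,0.09,0,0,0,0],[0.9,0.09,0,0,0,0],[0.9,0.09,0,0,0,0],[0.9,0.09,0,0,0,0],[0.9,0.09,0,0,0,0],[0.9,0.09,0,0,0,0],[0.9,0.09,0,0,0,0],[0.9,0.09,0,0,0,0],[0.7,0.07,0,0,0,0]]' && python3 -m jog '[[0,0,0,0,0,0],[0,0,0.4,0,0,0],[0,0,0.6,0,0,0],[0,0,0.5,0,0,0],[0,0,0.15,0,0,0],[0,0,0,0,0,0],[0,0,0,0,0,0]]'
```

```text
t: 31.5
tcp_pos: [0.6687, -0.0164, 0.0966]
orientation: [[1.0, -0.0, 0.001], [-0.0, -1.0, -0.0], [0.001, 0.0, -1.0]]
contact_force: [0.1, 0.2, -1.5]
finger_gap: 0.0533
gripper_force: 42.5
t: 32.08
tcp_pos: [0.666, -0.0159, 0.0538]
orientation: [[1.0, -0.0, -0.002], [-0.0, -1.0, 0.0], [-0.002, -0.0, -1.0]]
contact_force: [-0.2, 0.2, -0.8]
finger_gap: 0.0535
gripper_force: 42.5
```

```bash
python3 -m jog '[[0,0,0.06,0,0,0],[0,0,0.05,0,0,0],[0,0,0,0,0,0],[0,0,0,0,0,0]]'
```

```text
t: 32.42
tcp_pos: [0.6671, -0.0161, 0.0522]
orientation: [[1.0, -0.0, -0.0], [-0.0, -1.0, 0.0], [-0.0, -0.0, -1.0]]
contact_force: [-0.6, -0.4, -1.3]
finger_gap: 0.053
gripper_force: 42.5
```

```bash
python3 -m jog '[[0,0,0.05,0,0,0],[0,0,0,0,0,0],[0,0,0,0,0,0]]'
```

```text
t: 32.67
tcp_pos: [0.6674, -0.0162, 0.0517]
orientation: [[1.0, -0.0, 0.0], [-0.0, -1.0, -0.0], [0.0, 0.0, -1.0]]
contact_force: [-2.0, 0.1, 4.6]
finger_gap: 0.0535
gripper_force: 42.9
```

It's touching the floor. Releasing, then retreating toward the base.

```bash
python3 -m jog '[[0,0,0,0,0,0],[0,0,0,0,0,0],[0,0,0,0,0,0],[0,0,0,0,0,0],[0,0,0,0,0,0],[0,0,-0.5,0,0,0],[0,0,-0.9,0,0,0],[0,0,-0.9,0,0,0],[0,0,-0.9,0,0,0],[0,0,-0.9,0,0,0],[0,0,-0.9,0,0,0],[0,0,-0.5,0,0,0]]' 1 && python3 -m jog '[[-0.9,0,0,0,0,0],[-0.9,0,0,0,0,0],[-0.9,0,0,0,0,0],[-0.9,0,0,0,0,0],[-0.9,0,0,0,0,0],[-0.9,0,0,0,0,0],[-0.9,0,0,0,0,0],[-0.9,0,0,0,0,0],[-0.6,0,0,0,0,0],[0,0,0,0,0,0],[0,0,0,0,0,0],[0,0,0,0,0,0]]'
python3 - <<'E'
from h import *
im=viewer.capture("side"); cv2.imwrite("pics/end.png",im[:,:,::-1])
for t in("bottle","pot"):
    for r in find(t,"side"): print(t,*r)
E
```

```text
t: 33.67
tcp_pos: [0.6685, -0.0164, 0.1929]
orientation: [[1.0, -0.0, 0.005], [-0.0, -1.0, -0.001], [0.005, 0.001, -1.0]]
contact_force: [0.6, -0.1, 0.2]
finger_gap: 0.0852
gripper_force: 0.0
t: 34.67
tcp_pos: [0.4732, -0.0163, 0.1892]
orientation: [[1.0, -0.0, 0.002], [-0.0, -1.0, -0.0], [0.002, 0.0, -1.0]]
contact_force: [-0.6, 0.4, 0.9]
finger_gap: 0.0854
gripper_force: 0.0
bottle 0.71 [321. 118. 343. 159.] [0.7246 0.1331]
pot 0.81 [347. 206. 384. 248.] [ 0.7456 -0.1395]
```

View pics/end.png

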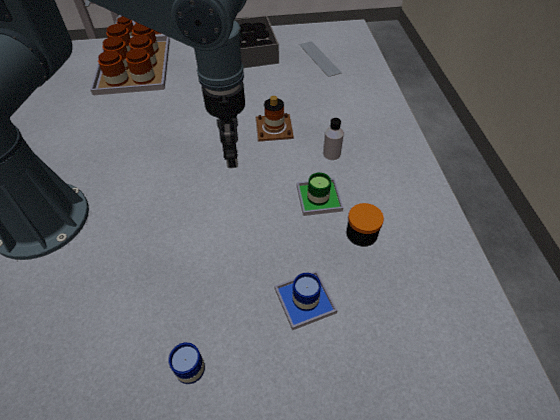

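The gift set (274,115), green candle in the green tray (319,190) and blue candle in the blue tray (307,292) all stand upright; the bottle and pot haven't moved. Handing in.

```bash
python3 -c "
from station import ctrl
print(ctrl.job_done())"
```

```text
the job is handed in; nothing more can be done
None
```

I handed the job in at about 35 s: the amber set is built in the cradle, the green and blue candles stand in their trays, and the bottle and pot are unmoved. The hand-in returned no verdict, so this rests on the final camera picture.

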